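# Close up the phone bonding jig and hold its spring arm at the stop

## Robot

A 6-joint arm with a two-finger parallel gripper is mounted at the origin on the work surface. World frame = base frame: x ahead of the robot, y to its left, z up, the work surface at z = 0. Lengths are in mm, angles in degrees, forces in N, time in s.
With the tool pointing down it reaches from about 300 to 850 mm from the base axis. Payload 4.2 kg.
Tool frame: the origin (TCP) lies on the centre line of the jaws, within the pads' length; the fingertips stand 14 mm ahead of it and the grasp point (between the pads) lies 5 mm behind it; z points along the fingers, y is the line along which they close (so a half turn about z gives the same grasp; the last joint's range is limited). The gripper opens to 91 mm and grips with 3 to 60 N. Pads are 32 mm wide; open, the fingers measure 118 mm over their backs; the gripper's body (76 mm by 178 mm) begins 60 mm behind the grasp point.
Start: joints at [75.745, 18.312, 89.639, -0, 72.044, -1.146], TCP at [130.416, 560.032, 204.776] pointing down, gripper open.
Joint ranges: [-177.97, 177.97], [-48.28, 115.42], [12.27, 149.76], [-77.06, 257.06], [2.81, 150.46], [-146.56, 146.56]. Speed limits (degrees/s): [147.25, 147.25, 180, 180, 180, 180].

## Interface

Orientations are given as [roll, pitch, yaw] about the fixed x, y, z axes, in that order (R = Rz(yaw) Ry(pitch) Rx(roll)).
In Python, from workcell import env gives the robot as it stands.
- The arm moves only by the tool arm_command, never from a script. Its argument "motion" is a list of rows, each an object with "offset": the shift along the tool's x, y, z in m, a list of three; "spin": the turn about the tool's z in rad. In form: [{"offset": [tx, ty, tz], "spin": spin}, ...]. A call has 1 to 5 rows; each row shifts and turns the commanded pose from where the row before left it, along the tool's axes as they then stand; what a row does not reach is not made up. A row lasts 1/8 s, in which the tool goes at most 62.5 mm and 10.7 degrees, less where a joint would pass 70% of its speed; a pose out of reach is approached as far as the arm can. A call with a gripper value outside its range is refused whole. "jaw" is the finger opening in m, from 0 to 0.0912, set as the call begins (left out, the last holds). The fingers move at their own pace and stop on an object; "newtons" is the grip in N (left out, the last holds). Time passes only in rows, so rows that do not move let the fingers close. It gives the time, the measured TCP pose, the force, the opening and the grip force at its end, in the units of the state.
- env.state(): the state, without advancing time (a new reading comes with each control period).
- env.grab_frame(name): name is "scene" or "side" or "wrist"; returns (picture, depth): 384x512x3 uint8, blue, green, red; 384x512 float32, mm along the optical axis (not along the pixel's ray), 0 where there is no reading.
- env.camera_model(name): a dict with "fx", "fy", "cx", "cy" (pixels), "eye" and "rotation" of the camera in the world; the wrist camera has in their place "hand_eye" (4x4, takes a point from camera to tool coordinates, whose origin is the TCP and whose axes are the flange's). Camera axes: x right, y down, z forward; pixel columns grow to the right and rows downward; lengths in mm; the calibration is good to about 2 mm. The wrist camera is an equidistant fisheye: a pixel r from the principal point sees the ray r / f radians off the axis. A picture is of the moment at which its call begins: read the wrist's pose just before it. camera_model takes no time and is no camera call.
- env.job_done(): hands the job in; it is judged then, once.
Trained networks look in the newest picture that a camera, given by its name, has taken for a name from the list of things; names that differ only in an ending like _2 or _b are one class to them, and where a whole thing is asked for, a point or a joint stands for the part that bears it (a point fixed in the world has none). Each returns a list of dicts, best first, with "score" (0 to 1); they miss things now and then, are a little off and sometimes report something else, mostly with a low value. They report only what shows in the picture. A call takes as long as a camera call. They do not tell look-alikes from the thing itself.
- env.boxes_of(camera, target): "bbox" ([left, top, right, bottom] in pixels, round what is visible of it).
- env.pinpoint(camera, target): "location" ([column, row] in pixels: a listed point, or the origin of a listed thing).
The state is a dict: "time_s": time; "qpos": joint angles; "qvel": joint speeds; "effort": joint torques, N m; "ee_pos": TCP position; "ee_rot": TCP orientation; "force": force on the tool from outside, world axes, zero at the start; "torque": the same for the moment, N m; "gripper_width": finger opening in mm; "gripper_force": force on a finger pad.
Only numpy, scipy, OpenCV 4.12 (cv2) and the standard library are available. Lean on these libraries where they do the work, as an engineer would, in place of code of your own. Each camera call takes 0.05 s, during which the arm holds its last target. There are 200 camera calls.

## Task

Close up the bonding jig: lay the metal press plate with the black bar grip flat on the phone inside the jig's nest and let go of it. Then swing the jig's spring-loaded hold-down arm (the black post on its end is the handle) over the plate all the way to its stop, and finish while still holding it there: the arm springs back if you let go. Leave the other things on the desk where they are.

Things in the scene. Friction and masses are not known exactly. Their poses are not given: they have to be found in the camera images.
- fixture: Bonding jig, fixed: aluminium base 180 (x) x 210 (y) mm, 12 mm high. Origin: centre of the underside; x along the short side, y along the long, z up. In its middle a nest (see nest) with a phone in it. Steel pins 8 mm thick, tops at z = 42 mm: the stop at x = -61, y = -29 mm, a rest pin at x = 79, y = -92 mm.
- nest (a point): Centre of the nest's floor, 12 mm above the jig's origin; axes as the jig's. The nest is an open rectangular cavity 77 (x) x 152 (y) mm; its 5 mm walls end in flared guide lips, tops about 29 mm above the desk.
- phone: Phone with a black body and dark glass face, lying in the nest, 72 (x) x 147 (y) x 8 mm, 0.18 kg, loose with 2.5 mm of play, its top 20 mm above the desk. Origin: centre of its underside.
- press_plate: Loose aluminium plate 70 (x) x 145 (y) x 8 mm, about 0.25 kg, flat on the desk; on its middle a black bar grip 20 (x) x 50 (y) mm, 30 mm tall, top 38 mm above the plate's underside. Origin: centre of the underside, z up. Same turned half round. Seated in the nest, long side along the jig's y, its underside is 20 mm above the desk, with 3.5 mm of play to each wall.
- hold_arm (a joint): Angle (rad) of the steel hold-down arm, 22 mm wide, top 42 mm above the desk, moving level: 0 at rest, 1.5 at the stop, clockwise from above. At 0 it points 94 degrees clockwise of the jig's +x (nearly -y); at 1.5 along its -x, across the nest, 4 mm over a seated plate (it hits an unseated one). A spring returns it: 2 N at the post to start, 6 N at the stop.
- pivot (a point): Point on the pivot axis of the hold-down arm, at x = 68, y = -45 mm of the jig, 38 mm above the desk.
- post_top (a point): Centre of the top of the upright round black post on the arm's free end: 14 mm thick, 50 mm tall above the arm (from 42 to 92 mm above the desk), 135 mm from the pivot axis. It moves with the arm.
- driver_stand: Bystander: round blue stand 84 mm across with eight upright screwdrivers, 138 mm tall. Origin: centre of its underside.
- squeeze_bottle: Bystander: white squeeze bottle 48 mm across, 135 mm tall. Origin: centre of its underside.
- spare_phone: Bystander: white phone 70 x 144 x 8 mm lying flat on the desk. Origin: centre of its underside.
- screw_tray: Bystander: grey divided screw tray 80 x 110 x 18 mm. Origin: centre of its underside.
Things that resemble listed ones, but are neither listed nor needed, are in the scene too. There is more than one size of the press_plate; the one meant has the size given above.

How it is judged (in metres and radians):
On the way, in this order (a step that is already met when the one before it is completed fails the run):
1. the press plate lies flat on the phone in the nest, let go, with the hold-down arm still at rest (z of press_plate in the frame of fixture below 0.0225 m and horizontal distance between press_plate and nest below 0.007 m and angle between press_plate's own z axis and vertical below 0.04 rad and contact force between the fingers and press_plate below 0.1 N and value of joint hold_arm below 0.3 rad), for 0.2 s.
2. the hold-down arm is at its stop (value of joint hold_arm above 1.43 rad), for 0.2 s.
At the end, for the whole second after the job is handed in: The robot holds the arm within 0.07 rad of its stop, pressing on it with over 1.5 N; the press plate, untouched, lies flat (0.04 rad) on the phone in the nest, within 7 mm of its centre and 2.5 mm of the phone's top; the phone is still on the nest's floor (value of joint hold_arm above 1.43 rad and contact force between any of the fingers, the arm and hold_arm above 1.5 N and contact force between the fingers and press_plate below 0.1 N and z of press_plate in the frame of fixture between 0.0175 and 0.0225 m and horizontal distance between press_plate and nest below 0.007 m and angle between press_plate's own z axis and vertical below 0.04 rad and angle between the x axis of press_plate and the x axis of fixture, either way round below 0.12 rad and horizontal distance between phone and nest below 0.006 m and z of phone in the frame of fixture below 0.0145 m); the arm keeps its last pose, push and grip.
It fails at once if a bystander is moved more than 20 mm (distance of any of driver_stand, squeeze_bottle, spare_phone, screw_tray from where it was at the start of the episode above 0.02 m).
It also fails if it takes over 51 s, if anything falls off the work surface, if the arm or the gripper's body presses on something with over 40 N, if the wrist force passes 120 N, or if a joint passes its speed limit or range.

## Working session

There is one attempt and no reset: what is moved stays moved. The work goes in short steps, Python scripts to look and compute and a tool call to move; the robot and the scene stay as the last step left them, time stands still between calls to the robot, and variables do not carry over. Pictures are saved under pics/ and viewed, at most 10 in all, crops included, and the job is handed in when it is done.

Besides the shell and the picture viewer there is one more tool, called after "Emit:" as a command line: name --argument value ..., lists and objects as JSON in quotes. arm_command: Moves the arm, as the interface text tells. Its arguments: {"type":"object","properties":{"motion":{"type":"array"},"jaw":{"type":"number"},"newtons":{"type":"number"}},"required":["motion"]}

```bash
mkdir -p pics; ls; cat > h.py <<'E'
import numpy as np, cv2
from workcell import env
from scipy.spatial.transform import Rotation as R
def px2w(cam,u,v,z=None,depth=None):
    m=env.camera_model(cam); r=np.array([(u-m['cx'])/m['fx'],(v-m['cy'])/m['fy'],1.])
    Rm=np.array(m['rotation']); e=np.array(m['eye'])
    if depth is not None: return e+Rm@(r*depth)
    d=Rm@r; return e+d*(z-e[2])/d[2]
def cloud(cam,D):
    m=env.camera_model(cam); v,u=np.mgrid[:D.shape[0],:D.shape[1]]
    P=np.stack([(u-m['cx'])/m['fx']*D,(v-m['cy'])/m['fy']*D,D],-1)
    P=P@np.array(m['rotation']).T+np.array(m['eye']); P[D==0]=np.nan; return P
E
python3 - <<'E'
from h import *
np.set_printoptions(precision=1,suppress=True)
ims=[]
for c in ['scene','side']:
    I,D=env.grab_frame(c); np.savez(c,I=I,D=D); cv2.imwrite(f'pics/{c}.png',I)
    m=env.camera_model(c); print(c,m['eye'],m['rotation'])
    for t,z in [('fixture',0),('nest',12),('press_plate',0),('post_top',92),('pivot',38),('driver_stand',0),('squeeze_bottle',0),('spare_phone',0),('screw_tray',0)]:
        for d in env.pinpoint(c,t)[:4]:
            print(t,round(d['score'],2),np.array(d['location']),px2w(c,*d['location'],z=z))
print(env.state())
E
```

```text
pics
scene [1116.2 -878.1  777.2] [-123.5    1.3   34.2]Traceback (most recent call last):
  File "<stdin>", line 9, in <module>
  File "h.py", line 8, in px2w
    d=Rm@r; return e+d*(z-e[2])/d[2]
                                ~^^^
IndexError: invalid index to scalar variable.
```

View pics/scene.png

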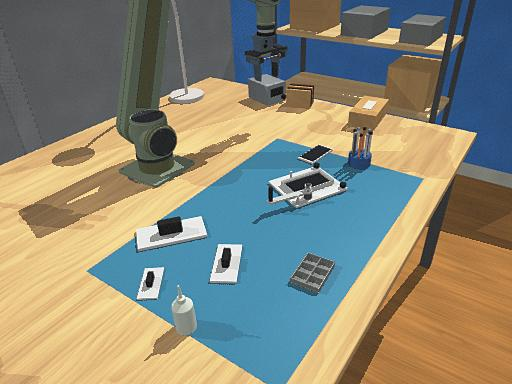

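The scene camera shows the jig at about (308,187), three plates at (170,233), (227,263) and (150,283), the tray at (313,271), the bottle at (184,313) and the driver stand at (360,155). The camera's rotation is given as roll/pitch/yaw angles.

```bash
sed -i "s/Rm=np.array(m\['rotation'\])/Rm=R.from_euler('xyz',m['rotation'],degrees=True).as_matrix()/; s/np.array(m\['rotation'\]).T/R.from_euler('xyz',m['rotation'],degrees=True).as_matrix().T/" h.py
python3 - <<'E'
from h import *
np.set_printoptions(precision=1,suppress=True)
for c in ['scene','side']:
    I,D=env.grab_frame(c); np.savez(c,I=I,D=D); cv2.imwrite(f'pics/{c}.png',I)
    m=env.camera_model(c); print(c,m['eye'],m['rotation'])
    for t,z in [('fixture',0),('nest',12),('press_plate',0),('post_top',92),('pivot',38),('driver_stand',0),('squeeze_bottle',0),('spare_phone',0),('screw_tray',0)]:
        for d in env.pinpoint(c,t)[:4]:
            print(t,round(d['score'],2),np.array(d['location']),px2w(c,*d['location'],z=z))
    # plate-height patches
    P=cloud(c,D); z=P[...,2]; ok=(z>5)&(z<13)&(P[...,0]>200)&(P[...,0]<1100)&(I.min(-1)>120)
    n,L,S,C=cv2.connectedComponentsWithStats(ok.astype(np.uint8))
    for i in range(1,n):
        if S[i,4]>60:
            q=P[L==i][:,:2].astype(np.float32); r=cv2.minAreaRect(q); print('patch',S[i],r)
print(env.state())
E
```

```text
scene [1116.2 -878.1  777.2] [-123.5    1.3   34.2]
fixture 0.77 [305.3 185.3] [535.8 195.9   0. ]
nest 0.92 [305.8 184.9] [545.  182.5  12. ]
press_plate 0.76 [150.6 282. ] [ 427.  -425.8    0. ]
press_plate 0.7 [170.4 234.8] [ 331.1 -258.6    0. ]
press_plate 0.6 [226.1 264. ] [ 550.5 -266.1    0. ]
press_plate 0.38 [306.4 184.4] [536.2 203.1   0. ]
post_top 0.72 [269. 189.] [521.1  -8.7  92. ]
pivot 0.93 [305.6 190.1] [579.5 118.5  38. ]
driver_stand 0.97 [363.3 165.4] [651.5 433.8   0. ]
driver_stand 0.34 [314.  152.7] [445.5 425.6   0. ]
squeeze_bottle 0.89 [187.  328.3] [ 608.1 -481.3    0. ]
spare_phone 0.87 [315.7 153.6] [454.9 422.5   0. ]
screw_tray 0.8 [310.4 275.2] [ 763.5 -178.7   -0. ]
screw_tray 0.61 [315.3 152.7] [449.9 428.3   0. ]
patch [298 148  35  16  70] ((482.5629577636719, 396.357666015625), (156.52870178222656, 61.742740631103516), 61.44310760498047)
patch [136 216  71  35 599] ((331.6787414550781, -255.70602416992188), (200.34683227539062, 110.39010620117188), 49.97761917114258)
patch [210 244  33  39 807] ((552.0772705078125, -265.60107421875), (70.39416503
[... 1320 characters left out ...]
82812, 97.0870132446289), 51.72182083129883)
patch [279 300  56  34 738] ((433.8509826660156, -432.2223815917969), (54.51091003417969, 107.2273941040039), 37.36259841918945)
patch [375 301  23  14  71] ((593.9832763671875, -490.62225341796875), (22.239715576171875, 47.051307678222656), 36.376007080078125)
{'time_s': 1.1, 'qpos': array([75.7, 18.3, 89.6,  0. , 72. , -1.1]), 'qvel': array([-0. , -0. , -0. , -0.1, -0. , -0. ]), 'effort': array([  0. , -41.2, -23.2,   0.1,   0. ,  -0. ]), 'ee_pos': array([130.4, 560. , 204.8]), 'ee_rot': array([180. ,  -0. , 166.9]), 'force': array([-0.6,  0. ,  0.2]), 'torque': array([-0. , -0. , -0.1]), 'gripper_force': 0.0, 'gripper_width': 91.19784339405038}
```

View pics/side.png

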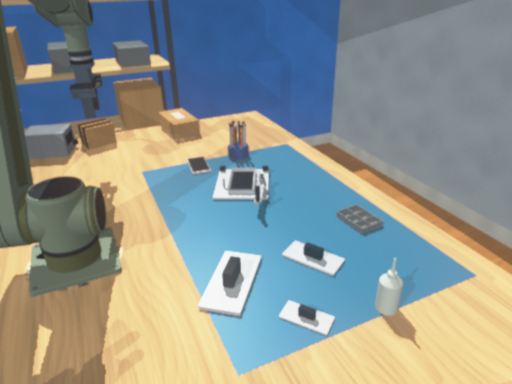

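The side view agrees with the scene view. The 70 x 145 plate is the one at about (551,-266), with its long axis near 121°. The jig's nest is at about (546,181) with a yaw near -27°. I'll go over the jig first for a close look.

Emit:
arm_command --motion '[{"offset": [-0.04, -0.031, 0], "spin": 0}, {"offset": [-0.04, -0.031, 0], "spin": 0}, {"offset": [-0.04, -0.031, 0], "spin": 0}, {"offset": [-0.04, -0.031, 0], "spin": 0}, {"offset": [-0.04, -0.031, 0], "spin": 0}]'

```text
time_s: 1.72
ee_pos: [290.9, 362.5, 205.0]
ee_rot: [180.0, 0.0, 166.9]
force: [0.8, 0.7, -0.4]
gripper_width: 91.2
gripper_force: 0.0
```

Emit:
arm_command --motion '[{"offset": [-0.04, -0.031, 0], "spin": 0}, {"offset": [-0.04, -0.031, 0], "spin": 0}, {"offset": [-0.04, -0.031, 0], "spin": 0}, {"offset": [-0.04, -0.031, 0], "spin": 0}, {"offset": [-0.04, -0.031, 0], "spin": 0}]'

```text
time_s: 2.35
ee_pos: [450.7, 166.0, 205.0]
ee_rot: [180.0, 0.0, 166.9]
force: [0.7, 1.5, -0.7]
gripper_width: 91.0
gripper_force: 0.0
```

Emit:
arm_command --motion '[{"offset": [0, 0, 0], "spin": 0}, {"offset": [0, 0, 0], "spin": 0}]'

```text
time_s: 2.6
ee_pos: [449.3, 167.6, 204.7]
ee_rot: [180.0, -0.0, 166.9]
force: [-0.5, 0.4, -0.7]
gripper_width: 91.3
gripper_force: 0.0
```

```bash
cat >> h.py <<'E'
def wray(uv):
    m=env.camera_model('wrist'); d=np.atleast_2d(uv).astype(float)-[m['cx'],m['cy']]
    x=d/[m['fx'],m['fy']]; th=np.linalg.norm(x,axis=1); s=np.sinc(th/np.pi)
    return np.c_[x*s[:,None],np.cos(th)]   # unit rays: x*sin(th)/th
def wpose(s):
    T=np.eye(4); T[:3,:3]=R.from_euler('xyz',s['ee_rot'],degrees=True).as_matrix(); T[:3,3]=s['ee_pos']
    return T@np.array(env.camera_model('wrist')['hand_eye'])
def w2w(s,uv,z):
    T=wpose(s); r=wray(uv)@T[:3,:3].T; e=T[:3,3]; return e+r*((z-e[2])/r[:,2])[:,None]
def wcloud(s,D):
    v,u=np.mgrid[:D.shape[0],:D.shape[1]]; r=wray(np.c_[u.ravel(),v.ravel()]); T=wpose(s)
    c=np.clip(r[:,2:3],.2,None); P=(r/c*D.reshape(-1,1))@T[:3,:3].T+T[:3,3]
    P[(D.ravel()==0)|(r[:,2]<.2)]=np.nan; return P.reshape(*D.shape,3)
E
python3 - <<'E'
from h import *
np.set_printoptions(precision=1,suppress=True)
s=env.state(); print(s['time_s'],s['ee_pos'],s['ee_rot'],s['qpos'])
I,D=env.grab_frame('wrist'); np.savez('w1',I=I,D=D,p=s['ee_pos'],r=s['ee_rot']); cv2.imwrite('pics/w1.png',I)
m=env.camera_model('wrist'); print(m['fx'],m['cx'],m['cy'],np.array(m['hand_eye']))
for t,z in [('fixture',0),('nest',12),('post_top',92),('pivot',38),('phone',12)]:
    for d in env.pinpoint('wrist',t)[:2]: print(t,round(d['score'],2),np.array(d['location']),w2w(s,d['location'],z))
E
```

```text
2.6 [449.3 167.6 204.7] [180.   -0.  166.9] [ 19.1   9.7 101.5   0.   68.9 -57.8]
297.3186396354542 255.69537936649257 190.93878051936878 [[   0.    -1.    -0.3   72.3]
 [   1.     0.    -0.     0.5]
 [   0.    -0.3    1.  -180.8]
 [   0.     0.     0.     1. ]]
pivot 0.64 [239.9 281.3] [[588.1 113.4  38. ]]
phone 0.91 [283.4 234.5] [[544.1 184.6  12. ]]
```

View pics/w1.png

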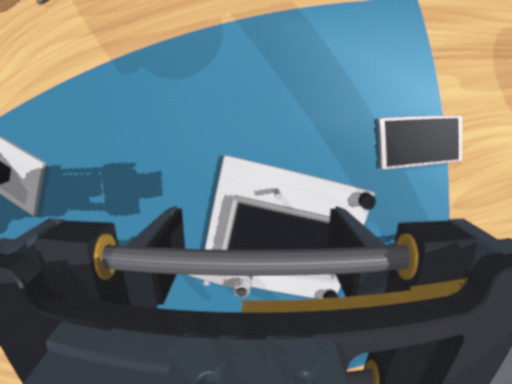

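The wrist view shows the jig partly behind the gripper. Its base corners are at (226,156) and (375,193), the pivot is near (240,281) and the spare phone near (420,142). I'll back off so the jig lies in the open half of the view.

Emit:
arm_command --motion '[{"offset": [-0.05, 0.008, 0], "spin": 0}, {"offset": [-0.05, 0.008, 0], "spin": 0}, {"offset": [-0.05, 0.008, 0], "spin": 0}, {"offset": [-0.05, 0.008, 0], "spin": 0}, {"offset": [0, 0, 0], "spin": 0}]'

```text
time_s: 3.52
ee_pos: [654.0, 153.3, 202.9]
ee_rot: [-180.0, -0.0, 166.9]
force: [-1.7, -0.2, -0.0]
gripper_width: 91.0
gripper_force: 0.0
```

```bash
python3 - <<'E'
from h import *
np.set_printoptions(precision=1,suppress=True)
s=env.state(); print(s['time_s'],s['ee_pos'],s['ee_rot'],s['qvel'])
I,D=env.grab_frame('wrist'); np.savez('w2',I=I,D=D,p=s['ee_pos'],r=s['ee_rot']); cv2.imwrite('pics/w2.png',I)
for t,z in [('fixture',0),('nest',12),('post_top',92),('pivot',38),('phone',12)]:
    for d in env.pinpoint('wrist',t)[:2]: print(t,round(d['score'],2),np.array(d['location']),w2w(s,d['location'],z))
P=wcloud(s,D); near=np.hypot(P[...,0]-546,P[...,1]-181)<150; g=I.max(-1)
for nm,m in [('base',near&(P[...,2]>8)&(P[...,2]<15)),('lips',near&(P[...,2]>24)&(P[...,2]<32)&(np.hypot(P[...,0]-546,P[...,1]-181)<100)),('phone',near&(abs(P[...,2]-20)<4)&(g<70))]:
    q=P[m]; print(nm,len(q)); 
    if len(q)>20: print(cv2.minAreaRect(q[:,:2].astype(np.float32)), q.mean(0))
E
```

```text
3.525 [654.  153.3 202.9] [-180.    -0.   166.9] [ 1.1 -3.3  4.5  0.7  1.8  0.3]
post_top 0.69 [ 87.6 102.1] [[521.2  -2.4  92. ]]
pivot 0.58 [207.6 127.9] [[586.4 111.5  38. ]]
phone 0.66 [258.7  82.3] [[546.1 182.2  12. ]]
base 11515
((548.0407104492188, 186.23736572265625), (210.3105926513672, 180.7479248046875), 63.40830612182617) [547.6 190.4  12.8]
lips 2271
((554.5800170898438, 182.84027099609375), (165.3386688232422, 133.8848114013672), 63.533233642578125) [547.2 187.   28. ]
phone 6551
((534.9109497070312, 203.8495635986328), (165.4788055419922, 108.5160140991211), 63.528961181640625) [547.9 185.9  21. ]
```

View pics/w2.png

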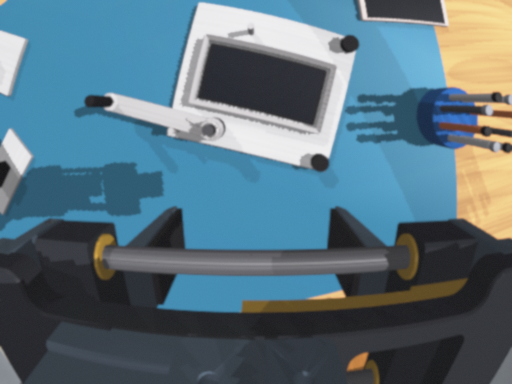

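Good view: the base is a clean rectangle. From its depth fit, the centre is (548.0,186.2) and the yaw -26.6°. The dark phone face centres near (265,84), which agrees, and the post top is at about (88,101). Now to the plate.

Emit:
arm_command --motion '[{"offset": [-0.008, -0.057, 0], "spin": 0}, {"offset": [-0.008, -0.057, 0], "spin": 0}, {"offset": [-0.008, -0.057, 0], "spin": 0}, {"offset": [-0.008, -0.057, 0], "spin": 0}, {"offset": [-0.008, -0.057, 0], "spin": 0}]'

```text
time_s: 4.45
ee_pos: [625.1, -134.7, 205.7]
ee_rot: [180.0, 0.1, 166.9]
force: [0.6, -0.3, 0.6]
gripper_width: 91.3
gripper_force: 0.0
```

Emit:
arm_command --motion '[{"offset": [-0.008, -0.057, 0], "spin": 0}, {"offset": [-0.008, -0.057, 0], "spin": 0}, {"offset": [-0.008, -0.057, 0], "spin": 0}, {"offset": [-0.008, -0.057, 0], "spin": 0}, {"offset": [0, 0, 0], "spin": 0.16}]'

```text
time_s: 5.08
ee_pos: [603.9, -366.6, 204.7]
ee_rot: [-179.9, 0.0, 157.2]
force: [0.9, 1.0, -1.2]
gripper_width: 91.1
gripper_force: 0.0
```

Emit:
arm_command --motion '[{"offset": [0, 0, 0], "spin": 0.16}, {"offset": [0, 0, 0], "spin": 0.16}, {"offset": [0, 0, 0], "spin": 0.16}, {"offset": [0, 0, 0], "spin": 0.16}, {"offset": [0, 0, 0], "spin": 0}]'

```text
time_s: 5.7
ee_pos: [605.2, -362.1, 205.4]
ee_rot: [180.0, 0.0, 121.2]
force: [-1.3, 0.1, 0.6]
gripper_width: 91.1
gripper_force: 0.0
```

```bash
python3 - <<'E'
from h import *
np.set_printoptions(precision=1,suppress=True)
s=env.state(); print(s['time_s'],s['ee_pos'],s['ee_rot'],s['qvel'])
I,D=env.grab_frame('wrist'); np.savez('w3',I=I,D=D,p=s['ee_pos'],r=s['ee_rot']); cv2.imwrite('pics/w3.png',I)
for d in env.pinpoint('wrist','press_plate')[:3]: print(round(d['score'],2),np.array(d['location']),w2w(s,d['location'],0))
P=wcloud(s,D); near=np.hypot(P[...,0]-551,P[...,1]+266)<100
for nm,m in [('plate',near&(P[...,2]>4)&(P[...,2]<14)),('grip',near&(P[...,2]>33)&(P[...,2]<45))]:
    q=P[m]; print(nm,len(q),cv2.minAreaRect(q[:,:2].astype(np.float32)), q.mean(0))
E
```

```text
5.7 [ 605.2 -362.1  205.4] [180.    0.  121.2] [-0.1  0.2 -0.3 -0.1 -0.  -2.4]
0.64 [125.3 150. ] [[ 435.2 -431.9    0. ]]
0.61 [257.2  84.5] [[ 549.8 -266.8    0. ]]
plate 5425 ((555.5743408203125, -265.32049560546875), (108.91950225830078, 156.36671447753906), 16.682981491088867) [ 552.8 -267.4    8.7]
grip 732 ((552.524658203125, -266.37445068359375), (19.730979919433594, 48.88604736328125), 31.215065002441406) [ 552.6 -266.9   38.5]
```

View pics/w3.png

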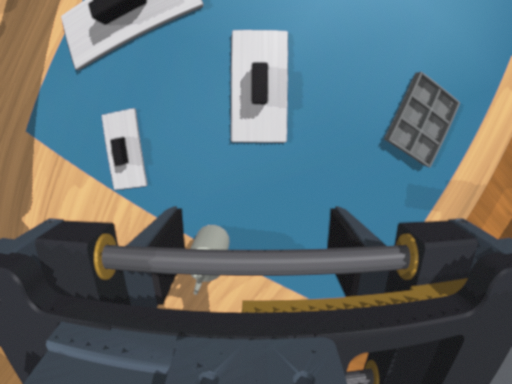

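The target plate is clear in the view: its grip is at pixel (259,83), world (552.5,-266.5), angle 31.2°, and the yaw already matches. Going down to grasp it.

Emit:
arm_command --motion '[{"offset": [0.0545, 0.0023, 0], "spin": 0}, {"offset": [0.0545, 0.0022, 0], "spin": 0}, {"offset": [0, 0, 0.045], "spin": 0}, {"offset": [0, 0, 0.045], "spin": 0}, {"offset": [0, 0, 0.03], "spin": 0}]' --jaw 0.06

```text
time_s: 6.42
ee_pos: [552.2, -266.3, 83.1]
ee_rot: [-179.9, -0.1, 121.2]
force: [0.0, -0.5, 0.0]
gripper_width: 59.9
gripper_force: 0.0
```

Emit:
arm_command --motion '[{"offset": [0, 0, 0.02], "spin": 0}, {"offset": [0, 0, 0.02], "spin": 0}, {"offset": [0, 0, 0.018], "spin": 0}, {"offset": [0, 0, 0], "spin": 0}, {"offset": [0, 0, 0], "spin": 0}]'

```text
time_s: 7.05
ee_pos: [553.6, -267.3, 27.6]
ee_rot: [180.0, 0.1, 121.1]
force: [0.1, -0.6, 0.4]
gripper_width: 59.8
gripper_force: 0.0
```

Emit:
arm_command --motion '[{"offset": [0, 0, 0], "spin": 0}, {"offset": [0, 0, 0], "spin": 0}, {"offset": [0, 0, 0], "spin": 0}, {"offset": [0, 0, 0], "spin": 0}, {"offset": [0, 0, 0], "spin": 0}]' --jaw 0.0 --newtons 30

```text
time_s: 7.68
ee_pos: [553.1, -267.1, 26.8]
ee_rot: [-180.0, -0.0, 121.1]
force: [-0.5, -1.3, 1.1]
gripper_width: 19.3
gripper_force: 30.0
```

Emit:
arm_command --motion '[{"offset": [0, 0, -0.03], "spin": 0}, {"offset": [0, 0, -0.03], "spin": 0.14}, {"offset": [0, 0, -0.03], "spin": 0.144}, {"offset": [0, 0, -0.033], "spin": 0.144}, {"offset": [0, 0, 0], "spin": 0.144}]'

```text
time_s: 8.3
ee_pos: [554.4, -267.7, 152.2]
ee_rot: [179.7, 0.1, 88.0]
force: [0.3, 0.4, -4.1]
gripper_width: 19.4
gripper_force: 30.0
```

Emit:
arm_command --motion '[{"offset": [0, 0, 0], "spin": 0.145}, {"offset": [0, 0, 0], "spin": 0.145}, {"offset": [0, 0, 0], "spin": 0.145}, {"offset": [0.03, -0.0155, 0], "spin": 0}, {"offset": [0.05, -0.026, 0], "spin": 0}]'

```text
time_s: 8.93
ee_pos: [551.6, -177.1, 148.6]
ee_rot: [-179.9, 0.0, 63.2]
force: [1.1, 1.3, -3.1]
gripper_width: 19.3
gripper_force: 30.0
```

Emit:
arm_command --motion '[{"offset": [0.055, -0.0285, 0], "spin": 0}, {"offset": [0.055, -0.0285, 0], "spin": 0}, {"offset": [0.055, -0.0285, 0], "spin": 0}, {"offset": [0.055, -0.0285, 0], "spin": 0}, {"offset": [0.05, -0.026, 0], "spin": 0}]'

```text
time_s: 9.55
ee_pos: [547.0, 129.2, 149.1]
ee_rot: [-179.9, 0.0, 63.4]
force: [0.0, -0.3, -3.1]
gripper_width: 18.9
gripper_force: 30.0
```

Emit:
arm_command --motion '[{"offset": [0.032, -0.016, 0], "spin": 0}, {"offset": [0.02, -0.01, 0], "spin": 0}, {"offset": [0, 0, 0], "spin": 0}, {"offset": [0, 0, 0], "spin": 0}]'

```text
time_s: 10.05
ee_pos: [547.8, 184.1, 149.4]
ee_rot: [-180.0, 0.1, 63.3]
force: [-0.2, 0.5, -3.5]
gripper_width: 19.0
gripper_force: 30.0
```

```bash
python3 - <<'E'
from h import *
np.set_printoptions(precision=2,suppress=True)
s=env.state(); print(s['time_s'],s['ee_pos'],s['ee_rot'],s['gripper_width'],s['qpos'])
c=np.array([548.0,186.2]);y=np.radians(s['ee_rot'][2]);tx=np.array([np.cos(y),np.sin(y)]);ty=np.array([np.sin(y),-np.cos(y)])
d=c-s['ee_pos'][:2]; print('to go',d@tx-.8,d@ty)
I,D=env.grab_frame('wrist'); np.savez('w4',I=I,D=D,p=s['ee_pos'],r=s['ee_rot']); cv2.imwrite('pics/w4.png',I)
E
```

```text
10.05 [547.78 184.08 149.43] [-179.99    0.07   63.32] 18.9749067813157 [17.46 20.87 94.12 -0.05 65.07 44.16]
to go 1.1932681856531402 -0.7583488895593954
```

View pics/w4.png

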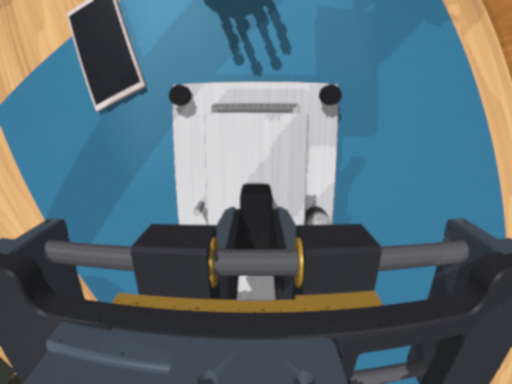

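The plate hangs level and parallel with the jig, with its far edge at row ~113 and sides at columns ~205 and ~308. I'll check the plate's placing against the jig from the stored depth.

```bash
python3 - <<'E'
from h import *
np.set_printoptions(precision=2,suppress=True)
f=np.load('w4.npz'); s=dict(ee_pos=f['p'],ee_rot=f['r']); P=wcloud(s,f['D']); I=f['I']
T=np.eye(3); Rm=R.from_euler('xyz',f['r'],degrees=True).as_matrix()
L=(P-f['p'])@Rm  # tool coords
v=np.mgrid[:384,:512][0]; z=P[...,2]
m=(z>120)&(z<142)&(v<185)&(abs(L[...,1])<50)&(L[...,0]>15)
q=L[m]; print('plate',len(q),'x max',np.percentile(q[:,0],[98,99.8]),'y',np.percentile(q[:,1],[.3,2,98,99.7]))
A=np.c_[q[:,:2],np.ones(len(q))]; print('plane',np.linalg.lstsq(A,q[:,2],rcond=None)[0])
m=(abs(z-12.5)<4)&(v<225)&(abs(L[...,0])<130)&(abs(L[...,1])<110); q=L[m]
print('base x max',np.percentile(q[:,0],[98,99.8]),'y',np.percentile(q[:,1],[.3,2,98,99.7]))
# side edges per row of the base -> angle & centre
r=cv2.minAreaRect(q[:,:2].astype(np.float32)); print(r)
m=(z>24)&(z<33)&(v<185)&(L[...,0]<110)&(abs(L[...,1])<60); q=L[m]; print('lips',len(q),q.min(0),q.max(0))
E
```

```text
plate 7390 x max [72.87 73.77] y [-34.41 -33.07  33.49  34.82]
plane [ 0.01 -0.   17.55]
base x max [105.76 107.08] y [-90.25 -88.37  86.64  88.42]
((27.541412353515625, -0.8941574096679688), (180.79177856445312, 159.71694946289062), 89.96742248535156)
lips 631 [ 74.59 -45.11 117.24] [ 84.56  43.65 124.81]
```

Emit:
arm_command --motion '[{"offset": [0.001, -0.001, 0.03], "spin": 0}, {"offset": [0, 0, 0.03], "spin": 0}, {"offset": [0, 0, 0.015], "spin": 0}, {"offset": [0, 0, 0], "spin": 0}]'

```text
time_s: 10.6
ee_pos: [547.1, 185.7, 74.0]
ee_rot: [-179.9, 0.1, 63.3]
force: [-0.3, 0.1, -3.5]
gripper_width: 19.3
gripper_force: 30.0
```

Emit:
arm_command --motion '[{"offset": [0, 0, 0.006], "spin": 0}, {"offset": [0, 0, 0.006], "spin": 0}, {"offset": [0, 0, 0.006], "spin": 0}, {"offset": [0, 0, 0.006], "spin": 0}, {"offset": [0, 0, 0], "spin": 0}]'

```text
time_s: 11.22
ee_pos: [547.0, 186.6, 50.1]
ee_rot: [-179.9, 0.1, 63.4]
force: [-0.1, 0.0, -2.6]
gripper_width: 19.2
gripper_force: 30.0
```

Emit:
arm_command --motion '[{"offset": [0, 0, 0.0015], "spin": 0}, {"offset": [0, 0, 0.0015], "spin": 0}, {"offset": [0, 0, 0], "spin": 0}]'

```text
time_s: 11.6
ee_pos: [547.5, 186.6, 47.7]
ee_rot: [-180.0, -0.0, 63.4]
force: [-0.5, -0.1, -4.0]
gripper_width: 19.1
gripper_force: 30.0
```

Emit:
arm_command --motion '[{"offset": [0, 0, 0], "spin": 0}, {"offset": [0, 0, 0], "spin": 0}, {"offset": [0, 0, 0], "spin": 0}, {"offset": [0, 0, 0], "spin": 0}]' --jaw 0.05

```text
time_s: 12.1
ee_pos: [547.6, 186.7, 48.0]
ee_rot: [180.0, -0.0, 63.4]
force: [-0.6, -0.3, -0.1]
gripper_width: 49.8
gripper_force: 0.0
```

Emit:
arm_command --motion '[{"offset": [0, 0, -0.03], "spin": 0}, {"offset": [0, 0, -0.035], "spin": 0}, {"offset": [0, 0, -0.035], "spin": 0}, {"offset": [-0.04, 0, 0], "spin": 0}, {"offset": [-0.05, 0, 0], "spin": 0}]'

```text
time_s: 12.72
ee_pos: [507.2, 105.9, 148.3]
ee_rot: [179.9, -0.1, 63.5]
force: [-0.0, -2.2, 0.2]
gripper_width: 50.3
gripper_force: 0.0
```

```bash
python3 - <<'E'
from h import *
np.set_printoptions(precision=2,suppress=True)
s=env.state(); print(s['time_s'],s['ee_pos'],s['ee_rot'])
I,D=env.grab_frame('wrist'); cv2.imwrite('pics/w5.png',I)
for t,z in [('post_top',92),('pivot',38)]:
    for d in env.pinpoint('wrist',t)[:2]: print(t,round(d['score'],2),np.array(d['location']),w2w(s,d['location'],z))
P=wcloud(s,D); a=np.radians(-26.6); J=P.copy()
J[...,:2]=(P[...,:2]-[548,186.2])@np.array([[np.cos(a),-np.sin(a)],[np.sin(a),np.cos(a)]])
m=(abs(J[...,0])<30)&(abs(J[...,1])<68)&((abs(J[...,0])>16)|(abs(J[...,1])>32))&(J[...,2]<40)&(J[...,2]>10)
q=J[m]; print(len(q),'median z',np.median(q[:,2]),'span y',q[:,1].min(),q[:,1].max(),'plane',np.linalg.lstsq(np.c_[q[:,:2],np.ones(len(q))],q[:,2],rcond=None)[0])
g=J[(abs(J[...,0])<40)&(abs(J[...,1])<50)&(J[...,2]>52)&(J[...,2]<63)]; 
if len(g)>30: print('grip',cv2.minAreaRect(g[:,:2].astype(np.float32)),g[:,2].mean())
E
```

```text
12.725 [507.25 105.87 148.27] [179.91  -0.06  63.46]
pivot 0.64 [321.5 142.5] [[586.22 116.83  38.  ]]
5848 median z 28.833997202266943 span y -67.97150620734196 67.96105166136464 plane [-0.   -0.   28.83]
grip ((-0.5516014099121094, 1.190469741821289), (49.29966735839844, 20.181110382080078), 88.62751770019531) 58.49170370810518
```

View pics/w5.png

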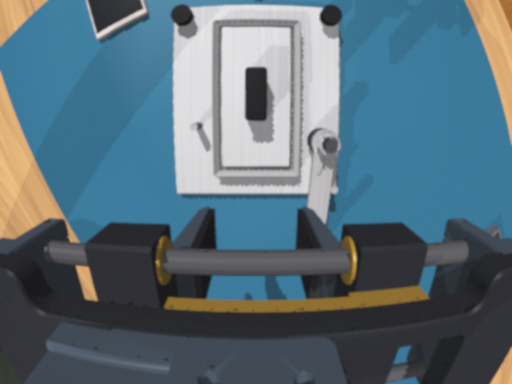

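The plate is seated. Its top is flat at 28.8 mm, the grip's centre is within 1.3 mm of the nest's centre at pixel (256,93), and the arm is still at rest (post hidden below). Next is the post, expected at about (520,-1).

Emit:
arm_command --motion '[{"offset": [-0.045, 0.0295, 0], "spin": 0}, {"offset": [-0.045, 0.0295, 0], "spin": 0}, {"offset": [0, 0, 0], "spin": 0.07}, {"offset": [0, 0, 0], "spin": 0}]'

```text
time_s: 13.38
ee_pos: [520.3, -0.5, 147.7]
ee_rot: [180.0, -0.0, 59.4]
force: [0.3, 0.3, -0.7]
gripper_width: 50.0
gripper_force: 0.0
```

Emit:
arm_command --motion '[{"offset": [0, 0, 0.025], "spin": 0}, {"offset": [0, 0, 0.02], "spin": 0}, {"offset": [0, 0, 0.015], "spin": 0}, {"offset": [0, 0, 0.008], "spin": 0}, {"offset": [0, 0, 0], "spin": 0}]'

```text
time_s: 14.0
ee_pos: [519.5, -0.4, 79.4]
ee_rot: [-180.0, 0.0, 59.4]
force: [0.7, -0.1, 1.0]
gripper_width: 50.0
gripper_force: 0.0
```

Emit:
arm_command --motion '[{"offset": [0, 0, 0], "spin": 0}, {"offset": [0, 0, 0], "spin": 0}, {"offset": [0, 0, 0], "spin": 0}, {"offset": [0, 0, 0], "spin": 0}]' --jaw 0.0 --newtons 25

```text
time_s: 14.5
ee_pos: [519.7, -0.8, 80.0]
ee_rot: [180.0, -0.0, 59.3]
force: [0.9, -0.1, -0.1]
gripper_width: 13.1
gripper_force: 9.2
```

Emit:
arm_command --motion '[{"offset": [0.0007, -0.0135, 0], "spin": 0.1}, {"offset": [0.0007, -0.0135, 0], "spin": 0.1}, {"offset": [0.0007, -0.0135, 0], "spin": 0.1}, {"offset": [0.0007, -0.0135, 0], "spin": 0.1}, {"offset": [0.0007, -0.0135, 0], "spin": 0.1}]'

```text
time_s: 15.12
ee_pos: [472.6, 46.1, 80.0]
ee_rot: [179.9, -0.0, 30.6]
force: [1.4, -2.6, 0.1]
gripper_width: 11.2
gripper_force: 25.0
```

```bash
cat > chk.py <<'E'
from h import *
np.set_printoptions(precision=2,suppress=True)
s=env.state(); d=s['ee_pos'][:2]-[588.3,115.6]; a=np.degrees(np.arctan2(d[1],d[0]))
print(s['time_s'],s['ee_pos'],s['ee_rot'],s['force'],s['gripper_width'],s['gripper_force'],s['qpos'],'r',np.hypot(*d),'theta',np.radians((-120.6-a)%360))
E
python3 chk.py
```

```text
15.125 [472.6   46.09  79.97] [179.88  -0.03  30.55] [ 1.44 -2.56  0.07] 11.17954268290051 24.997150897979736 [  4.25  16.4  112.82  -0.13  50.7   63.78] r 134.97707893250518 theta 0.49574397216693583
```

Tracking the arc well (r = 135, θ = 0.50), but the opening dropped from 13.1 to 11.2 mm. I'll take one look at the grip.

```bash
python3 - <<'E'
from h import *
a,_=env.grab_frame('side'); b,_=env.grab_frame('scene')
out=[]
for c,I in [('side',a),('scene',b)]:
    m=env.camera_model(c); Rm=R.from_euler('xyz',m['rotation'],degrees=True).as_matrix()
    p=(np.array([473,46,80])-m['eye'])@Rm; u,v=int(m['cx']+m['fx']*p[0]/p[2]),int(m['cy']+m['fy']*p[1]/p[2]); print(c,u,v)
    k=I[v-35:v+35,u-35:u+35]; out.append(cv2.resize(k,(390,390),interpolation=cv2.INTER_CUBIC))
cv2.imwrite('pics/g.png',np.hstack(out))
E
```

```text
side 235 186
scene 266 179
```

View pics/g.png

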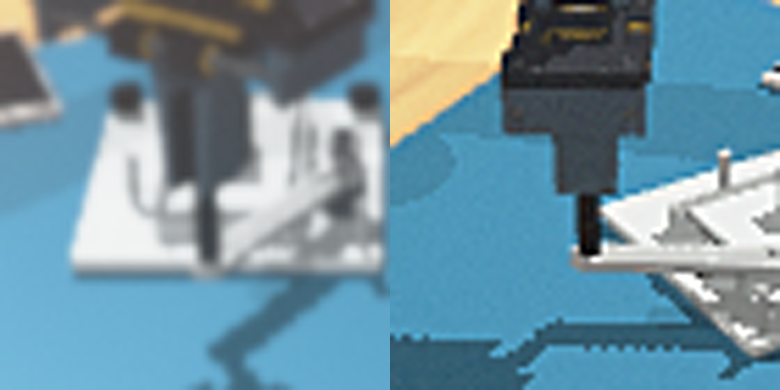

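The crops show the post below the fingers, at (208,230) in the side crop and (588,225) in the scene crop. It's centred in the grip with the arm following, so I'll swing on.

Emit:
arm_command --motion '[{"offset": [0.0007, -0.0135, 0], "spin": 0.1}, {"offset": [0.0007, -0.0135, 0], "spin": 0.1}, {"offset": [0.0007, -0.0135, 0], "spin": 0.1}, {"offset": [0.0007, -0.0135, 0], "spin": 0.1}, {"offset": [0.0007, -0.0135, 0], "spin": 0.1}]'

```text
time_s: 15.85
ee_pos: [453.4, 109.9, 79.9]
ee_rot: [179.9, 0.0, 2.0]
force: [0.3, -5.2, 1.0]
gripper_width: 11.3
gripper_force: 25.0
```

Emit:
arm_command --motion '[{"offset": [0.0007, -0.0135, 0], "spin": 0.1}, {"offset": [0.0007, -0.0135, 0], "spin": 0.1}, {"offset": [0.0007, -0.0135, 0], "spin": 0.1}]'

```text
time_s: 16.23
ee_pos: [457.7, 149.7, 79.9]
ee_rot: [179.8, 0.0, -15.2]
force: [-1.0, -7.9, 2.7]
gripper_width: 10.9
gripper_force: 25.0
```

```bash
python3 chk.py
```

```text
16.225 [457.7  149.75  79.86] [179.81   0.05 -15.16] [-1.05 -7.88  2.69] 10.881234772047556 25.00022828578949 [ 16.84  17.05 111.83  -0.17  51.26 122.11] r 134.9923313822232 theta 1.2924796595333183
```

Emit:
arm_command --motion '[{"offset": [0.0005, -0.0095, 0], "spin": 0.07}, {"offset": [0.0005, -0.0095, 0], "spin": 0.07}, {"offset": [0.0002, -0.006, 0], "spin": 0.04}, {"offset": [0, -0.003, 0], "spin": 0.02}, {"offset": [0, 0, 0], "spin": 0}]'

```text
time_s: 16.85
ee_pos: [467.3, 175.4, 79.8]
ee_rot: [179.7, 0.1, -26.4]
force: [-2.7, -5.8, 4.5]
gripper_width: 11.0
gripper_force: 25.0
```

```bash
python3 chk.py
```

```text
16.85 [467.27 175.39  79.78] [179.75   0.11 -26.44] [-2.67 -5.78  4.46] 10.974849279434103 25.00673085451126 [ 19.32  18.49 109.56  -0.13  52.2  135.84] r 134.98842823319572 theta 1.4955671529888388
```

At θ ≈ 1.495 the push matches the spring alone. I'll nudge further until the stop shows in the force.

Emit:
arm_command --motion '[{"offset": [0, -0.002, 0], "spin": 0}, {"offset": [0, -0.001, 0], "spin": 0}, {"offset": [0, 0, 0], "spin": 0}, {"offset": [0, 0, 0], "spin": 0}]'

```text
time_s: 17.35
ee_pos: [467.8, 176.4, 79.7]
ee_rot: [179.6, 0.1, -26.4]
force: [-3.5, -9.9, 7.4]
gripper_width: 11.3
gripper_force: 25.0
```

```bash
python3 chk.py
```

```text
17.35 [467.76 176.44  79.74] [179.56   0.12 -26.4 ] [-3.49 -9.86  7.42] 11.265415131446588 25.01632422208786 [ 19.5   18.63 109.35  -0.28  52.42 136.07] r 135.02374276271885 theta 1.5041297908481785
```

Emit:
arm_command --motion '[{"offset": [0, -0.001, 0], "spin": 0}, {"offset": [0, 0, 0], "spin": 0}, {"offset": [0, 0, 0], "spin": 0}]'

```text
time_s: 17.73
ee_pos: [467.8, 176.6, 79.7]
ee_rot: [179.5, 0.1, -26.4]
force: [-5.5, -12.8, 7.7]
gripper_width: 11.2
gripper_force: 25.0
```

```bash
python3 chk.py; python3 - <<'E'
from h import *
s=env.state(); I,D=env.grab_frame('wrist'); cv2.imwrite('pics/w6.png',I)
P=wcloud(s,D); a=np.radians(-26.6); J=P.copy()
J[...,:2]=(P[...,:2]-[548,186.2])@np.array([[np.cos(a),-np.sin(a)],[np.sin(a),np.cos(a)]])
for n,m in [('grip',(abs(J[...,0])<30)&(abs(J[...,1])<45)&(J[...,2]>52)&(J[...,2]<64)),('plate',(abs(J[...,0])<30)&(J[...,1]>30)&(J[...,1]<66)&(J[...,2]<50))]:
    g=J[m]; print(n,len(g)); 
    if len(g)>30: print(cv2.minAreaRect(g[:,:2].astype(np.float32)),g[:,2].mean(),g[:,2].std())
E
```

```text
17.725 [467.79 176.61  79.69] [179.46   0.13 -26.38] [ -5.49 -12.77   7.68] 11.24811710013364 25.022563934326172 [ 19.56  18.68 109.28  -0.35  52.52 136.15] r 135.07427087079535 theta 1.505381604301038
grip 1974
((-0.3159904479980469, 1.1458244323730469), (20.00429916381836, 50.08174133300781), 0.17825372517108917) 58.437569958104376 1.0100684357148666
plate 2780
((-0.0041370391845703125, 48.01472473144531), (35.977962493896484, 59.92632293701172), 89.97921752929688) 28.72793625730302 0.6826561413836156
```

View pics/w6.png

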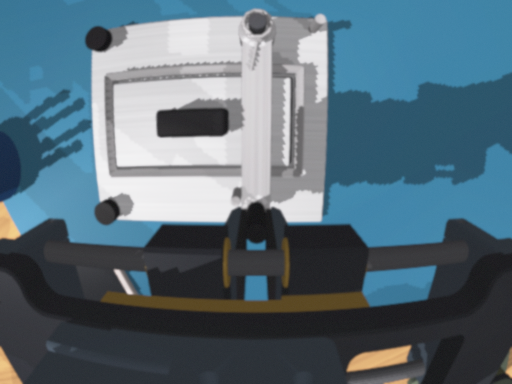

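The hold-down arm lies across the plate at columns 243–272. It rests against the stop pin near (238,195), with the post held at (257,222). The plate's grip at (192,122) hasn't moved, and the push of about 14 N against the stop is steady. Handing in.

```bash
python3 -c "
from workcell import env
print(env.job_done())"
```

```text
the job is handed in; nothing more can be done
None
```

The press plate is seated flat on the phone in the nest, within about 1.5 mm of centre, and the hold-down arm is held against its stop at about 14 N; I handed the job in at about 17.8 s, but no verdict came back.

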